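Fetch the domed stake from the covered stake box

TASK

Slide the loose cover of the wooden stake box right back onto its deck, find the pocket that holds the brass-domed stake, and stand that stake upright, dome up, in the middle of the steel bench block, setting it down gently. Then pull the cover fully home over the pockets again. Leave the other two stakes in their pockets and do not disturb the other things lying on the bench.

Things in the scene. Friction and masses are not known exactly. Their poses are not given: they have to be found in the camera images.
- box: wooden stake box, fixed to the bench, 243 (x) x 292 (y) x 46 mm tall. Origin: on its underside, midway in y, on the line where the pockets end and the deck begins; x points from the pockets (front, robot side, x = -113 to 0) to the deck (back, x = 0 to 130), z up. Side cheeks and deck are 38 mm tall, a guide strip along each outer side 46 mm
- pockets (a point): middle of the floor of the middle pocket, 8 mm above the bench. Three pockets lie side by side, centres at y = -90, 0, +90 mm in the box's frame, each 84 mm wide and 105 mm long in x. Dividers between them are 6 mm thick and rise 16 mm above the floor; the front lip is 8 mm thick and rises 10 mm above the floor
- deck (a point): middle of the deck's upper face, 38 mm above the bench: the plain back half of the box on which the cover parks. A far stop, 8 mm high, ends it 122 mm behind the box's origin
- cover: loose sheet metal cover, 112 (x) x 278 (y) x 4 mm, about 0.4 kg, lying on cheeks and deck between the guide strips, 2 mm play each side; slides along the box's x. Origin: centre of its underside. In the box's frame its x is -51 mm when home against two small near stops, +66 mm when back against the far stop. Pushed well off the middle it may cock and jam
- grip (a point): centre of the upright wooden grip strip fixed on top of the cover near its front edge: 14 (along x) x 70 (along y) x 24 mm tall, standing on the cover's upper face, so that it can be pinched or pushed from above; its centre is 12 mm above the cover's upper face
- dome_stake: the stake to fetch: square dark steel bar 26 x 26 mm, 64 mm long over all, one end (12 mm) a polished brass dome, the other a flat square foot; about 0.3 kg. Origin: on its axis, half way (32 mm from foot and from the top of the dome). Its x axis points along the bar from the foot to the dome. It starts lying on a flat side on the floor of one of the three pockets, dome end towards the front (towards the robot), its axis 13 mm above the pocket floor
- foot (a point): centre of the dome stake's flat foot face
- flat_stake: another stake in the box, same bar, bright steel with a flat face: to be left in its pocket. Origin and axes as for the dome stake
- edge_stake: another stake in the box, same bar, bright steel with a narrow raised ridge: to be left in its pocket. Origin and axes as for the dome stake
- block: steel bench block on a pad, 100 x 100 x 25 mm, fixed to the bench. Origin: centre of its underside
- block_top (a point): centre of the block's upper face, 25 mm above the bench
- hammer: hammer lying on the bench right of the block, to be left alone; 260 mm long, origin near the middle of its underside
- tea_jar: closed glass jar, diameter 68 mm, 150 mm tall, standing beyond the block, to be left alone; origin: centre of its underside
- tin: tin can, diameter 72 mm, 90 mm tall, standing beyond the box, to be left alone; origin: centre of its underside
- bowl: small white bowl, diameter 110 mm, 50 mm tall, left of the box, to be left alone; origin: centre of its underside
- brush: bench brush, 200 mm long, lying right of the robot, to be left alone; origin near the middle of its underside
Not all that is in view belongs to the job. Leave any black or pink look-alike of the block alone.

How it is judged:
By the outcome, as a careful person would: the job done as asked, in the order asked, and still so for the second after the job is handed in, with the robot touching nothing.
It also fails if it takes over 59 s, if anything falls off the work surface, if the arm or the gripper's body presses on something with over 40 N, if the wrist force passes 120 N, or if a joint passes its speed limit or range.

ROBOT

A 6-joint arm with a two-finger parallel gripper is mounted at the origin on the work surface. World frame = base frame: x ahead of the robot, y to its left, z up, the work surface at z = 0. Lengths are in m, angles in rad, forces in N, time in s.
With the tool pointing down it reaches from about 0.4 to 0.825 m from the base axis. Payload 7 kg.
Tool frame: the origin (TCP) lies between the finger pads; the fingertips stand 22 mm ahead of it and the grasp point (between the pads) lies 3 mm ahead of it (arm.tip_reach is the distance from the TCP to the fingertips, in m); z points along the fingers, y is the line along which they close (so a half turn about z gives the same grasp; the last joint's range is limited). The gripper opens to 88 mm and grips with 3 to 60 N. Pads are 19 mm wide; open, the fingers measure 130 mm over their backs; the gripper's body (78 mm by 193 mm) begins 47 mm behind the grasp point.
Start: joints at [-0.85, 0.359, 0.012, 0, -1.224, -0.288], TCP at [0.283, -0.613, 0.249] pointing down, gripper open.
Joint ranges: [-3.07, 3.07], [-1.43, 2.12], [-1.02, 1.25], [-3.03, 1.67], [-3.05, -0], [-3.03, 3.03]. Speed limits (rad/s): [2.39, 2.39, 3.01, 3.14, 3.14, 3.14].

INTERFACE

Orientations are given as [roll, pitch, yaw] about the fixed x, y, z axes, in that order (R = Rz(yaw) Ry(pitch) Rx(roll)).
In Python, from station import arm, viewer gives the robot as it stands. The module is installed in compiled form; this text tells all that it offers.
- The arm moves only by the tool apply_moves, never from a script. Its argument "commands" is a list that holds one entry, the list of rows, each a list of 5 numbers: the closure, from -1 (fully open) to 1 (shut), then the shift along the world's x, y, z as a fraction of full scale, then the turn about the world's z as a fraction of full scale. In form: [[[fingers, tx, ty, tz, yaw], ...]]. A call has 1 to 12 rows; each row shifts and turns the commanded pose from where the row before left it; what a row does not reach is not made up. Full scale, the value 1, is 20 cm for a shift and pi rad for a turn. A row lasts 1/10 s, in which the tool goes at most 50 mm and 8.59 degrees, less where a joint would pass 70% of its speed; a pose out of reach is approached as far as the arm can. A call with a number of a shift or a turn outside -1 to 1 is refused whole. A call with a gripper value outside its range is refused whole. The fingers move at their own pace and stop on an object; "force" is the grip in N (left out, the last holds). Time passes only in rows, so rows that do not move let the fingers close. It gives the time, the measured TCP pose, the force, the opening and the grip force at its end, in the units of the state.
- arm.get_state(): the state, without advancing time (a new reading comes with each control period).
- viewer.grab_frame(name): name is "side" or "top"; returns a dict with "image" (480x640x3 uint8, blue, green, red), "mtx" (3x3 intrinsics, pixels), "rvec" (rotation vector, rad) and "tvec" (3), from world to camera coordinates, as OpenCV has them. Camera axes: x right, y down, z forward; pixel columns grow to the right and rows downward; lengths in m; the calibration is good to about 2 mm. A picture is of the moment at which its call begins. There is no depth.
- arm.job_done(): hands the job in; it is judged then, once.
The state is a dict: "t": time; "q": joint angles; "qd": joint speeds; "joint_efforts": joint torques, N m; "eef_pos": TCP position; "ee_rot": TCP orientation; "force": force on the tool from outside, world axes, zero at the start; "moment": the same for the moment, N m; "width": finger opening in m; "gripper_force": force on a finger pad.
Only numpy, scipy, OpenCV 4.12 (cv2) and the standard library are available. Lean on these libraries where they do the work, as an engineer would, in place of code of your own. Each camera call takes 0.05 s, during which the arm holds its last target. There are 200 camera calls.

## Working session

There is one attempt and no reset: what is moved stays moved. The work goes in short steps, Python scripts to look and compute and a tool call to move; the robot and the scene stay as the last step left them, time stands still between calls to the robot, and variables do not carry over. Pictures are saved under pics/ and viewed, at most 10 in all, crops included, and the job is handed in when it is done.

Besides the shell and the picture viewer there is one more tool, called after "Request:" by a JSON object that holds its "api" and its "payload", one argument or row to a line. apply_moves: Moves the arm, as the interface text tells. Shift numbers are shares of 20 cm and turn numbers shares of pi rad, none past 1 either way. Its arguments: {"type":"object","properties":{"commands":{"type":"array","items":{"type":"array","items":{"type":"array","items":{"type":"number"}}}},"force":{"type":"number"}},"required":["commands"]}

```bash
mkdir -p pics; cat > h.py <<'E'
import cv2, numpy as np
from station import arm, viewer
def grab(n,fn=None):
    f=viewer.grab_frame(n)
    if fn: cv2.imwrite('pics/'+fn,f['image'])
    return f
def ray(f,u,v,z):
    R=cv2.Rodrigues(np.array(f['rvec'],float))[0];t=np.array(f['tvec'],float).ravel()
    d=R.T@np.linalg.inv(np.array(f['mtx']))@np.array([u,v,1.]);c=-R.T@t
    return c+d*(z-c[2])/d[2]
def proj(f,p):
    return cv2.projectPoints(np.array(p,float).reshape(-1,3),np.array(f['rvec'],float),np.array(f['tvec'],float),np.array(f['mtx'],float),None)[0].reshape(-1,2)
E
python3 - <<'E'
from h import *
for n in('top','side'):
    f=grab(n,n+'0.png'); R=cv2.Rodrigues(np.array(f['rvec'],float))[0];print(n,-R.T@np.array(f['tvec']).ravel(),f['mtx'][0])
print(arm.get_state())
E
```

```text
top [ 0.28242063 -0.04664959  1.59238149] [519.08072133   0.         329.44549245]
side [0.07623192 0.66192672 0.86808357] [467.85633861   0.         322.89058419]
{'t': 0.1, 'q': array([-8.49930647e-01,  3.59309900e-01,  1.11732615e-02, -3.00824342e-04,
       -1.22411980e+00, -2.88102132e-01]), 'qd': array([2.70940613e-04, 6.26927405e-04, 2.44277943e-03, 2.32497366e-03,
       1.86350276e-03, 7.56004020e-05]), 'joint_efforts': array([-9.87998174e-04, -5.84163094e+01,  2.93752384e+01,  7.01548755e+00,
        1.01807347e-02, -2.02551371e-05]), 'eef_pos': array([ 0.28289221, -0.61241833,  0.24773114]), 'ee_rot': array([ 3.14011236e+00, -1.43746846e-04, -2.70893142e+00]), 'force': array([-0.011335  , -1.02849092, -0.69710217]), 'moment': array([-0.01770914, -0.02837603, -0.01130447]), 'gripper_force': 0.0, 'width': 0.08785980123912768}
```

View pics/top0.png

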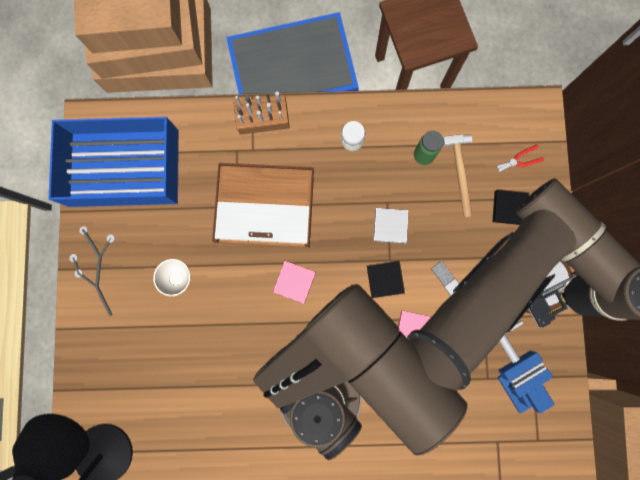

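View pics/side0.png

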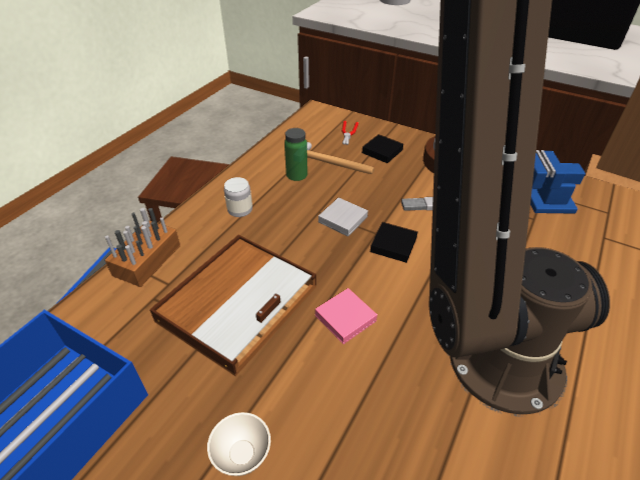

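The top view (x up, y left) shows the box with corners near (219,164), (313,166), (311,245) and (214,243). The grip strip is at (260,235), the steel block at (391,226) and the jar at (430,147). The side view agrees.

```bash
python3 - <<'E'
from h import *
f=grab('top');im=f['image'];hsv=cv2.cvtColor(im,cv2.COLOR_BGR2HSV)
def big(mask,x0,y0,x1,y1):
    m=np.zeros(mask.shape,np.uint8);m[y0:y1,x0:x1]=mask[y0:y1,x0:x1]*255
    c,_=cv2.findContours(m,cv2.RETR_EXTERNAL,cv2.CHAIN_APPROX_NONE);c=max(c,key=cv2.contourArea);return c
def rep(name,c,z):
    r=cv2.minAreaRect(c);b=cv2.boxPoints(r);P=np.array([ray(f,*p,z)[:2] for p in b]);
    e=[P[(i+1)%4]-P[i] for i in range(2)]
    print(name,P.mean(0).round(4),P.round(4).tolist(),[(round(np.linalg.norm(v),4),round(np.degrees(np.arctan2(v[1],v[0])),2)) for v in e])
white=(hsv[...,1]<50)&(hsv[...,2]>140)
rep('block',big(white,365,195,420,255),.025)
rep('cover',big(white,205,195,320,250),.042)
dark=(hsv[...,2]<110)
rep('grip',big(dark,240,226,285,243),.066)
wood=~white&(hsv[...,2]<130)
rep('boxrim',big(wood,200,155,325,255),.046)
s=cv2.resize(im[150:260,200:440],None,fx=3.3,fy=3.3,interpolation=cv2.INTER_CUBIC);cv2.imwrite('pics/c1.png',s)
print('jar',ray(f,432,140,.15),'tin',ray(f,353,129,.09),ray(f,357,147,.0),'hammer',ray(f,465,216,.02))
E
```

```text
block [ 0.5093 -0.2292] [[0.4631, -0.1732], [0.5656, -0.1844], [0.5553, -0.2856], [0.453, -0.2736]] [(np.float64(0.1031), np.float64(-6.27)), (np.float64(0.1017), np.float64(-95.82))]
cover [0.5281 0.1621] [[0.4823, 0.3045], [0.5962, 0.2989], [0.5737, 0.0184], [0.4603, 0.0266]] [(np.float64(0.114), np.float64(-2.82)), (np.float64(0.2813), np.float64(-94.58))]Traceback (most recent call last):
  File "<stdin>", line 14, in <module>
  File "<stdin>", line 5, in big
ValueError: max() iterable argument is empty
```

```bash
python3 - <<'E'
from h import *
f=grab('top');im=f['image'];hsv=cv2.cvtColor(im,cv2.COLOR_BGR2HSV)
s=cv2.resize(im[150:260,200:440],None,fx=3.3,fy=3.3,interpolation=cv2.INTER_CUBIC);cv2.imwrite('pics/c1.png',s)
nw=(hsv[...,1]>70).astype(np.uint8)*255
def comp(x0,y0,x1,y1):
    m=np.zeros_like(nw);m[y0:y1,x0:x1]=nw[y0:y1,x0:x1]
    return max(cv2.findContours(m,cv2.RETR_EXTERNAL,cv2.CHAIN_APPROX_NONE)[0],key=cv2.contourArea)
c=comp(240,228,285,241);r=cv2.minAreaRect(c);print('grip',r,ray(f,*r[0],.062))
P=[ray(f,*p,.042)[:2] for p in []]
print('jar',ray(f,432,140,.15),'tin',ray(f,353,129,.09),'hammer',ray(f,465,216,.02))
# cover edge fits
w=((hsv[...,1]<50)&(hsv[...,2]>140))
pts=[]
for u in range(222,308,4):
    col=np.where(w[190:225,u])[0]
    if len(col): pts.append(ray(f,u,190+col[0]-.5,.042)[:2])
pts=np.array(pts);k=np.polyfit(pts[:,1],pts[:,0],1);print('cover back edge slope deg',np.degrees(np.arctan(k[0])),pts.mean(0))
for nm,rng in(('L',(205,235)),('R',(295,322))):
    pts=[]
    for v in range(208,238,2):
        row=np.where(w[v,rng[0]:rng[1]])[0]
        if len(row): pts.append(ray(f,rng[0]+(row[0]-.5 if nm=='L' else row[-1]+.5),v,.042)[:2])
    pts=np.array(pts);k=np.polyfit(pts[:,0],pts[:,1],1);print(nm,np.degrees(np.arctan(k[0])),pts.mean(0))
E
```

```text
grip ((260.0, 234.5), (3.0, 22.0), 90.0) [0.48724328 0.1642101  0.062     ]
jar [ 0.73437589 -0.34402635  0.15      ] tin [ 0.79427382 -0.12190009  0.09      ] hammer [ 0.53191545 -0.45894915  0.02      ]
cover back edge slope deg 4.444392860761799 [0.58454636 0.15382937]
L -4.340236127120429 [0.53201199 0.30165742]
R -4.530559856417714 [0.52391244 0.02212344]
```

View pics/c1.png

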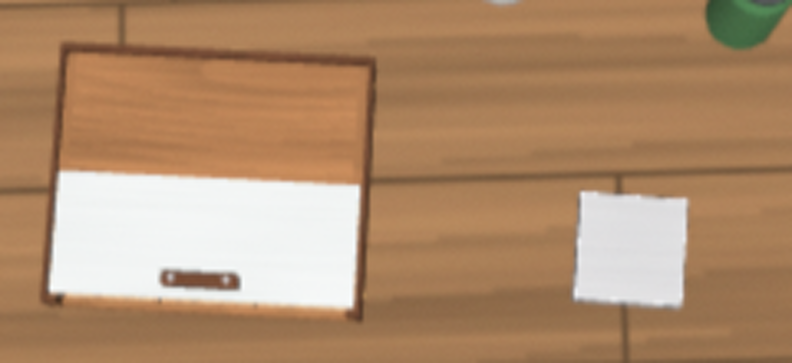

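The cover is home, the box yaw is about -4.45° and the grip strip is near (0.487, 0.164). I'll close the fingers and push the strip from the front.

Request:
{"api": "apply_moves", "payload": {
  "commands": [
    [[1,0.106,0.187,0,-0.02],[1,0.106,0.187,0,-0.02],[1,0.106,0.187,0,-0.02],[1,0.106,0.187,0,-0.02],[1,0.106,0.187,0,-0.02],[1,0.106,0.187,0,-0.02],[1,0.106,0.187,0,-0.02],[1,0.106,0.187,0,-0.02],[1,0,0.2,0,0],[1,0,0.2,0,0],[1,0,0.2,0,0],[1,0,0,0,0]]
  ]
}}

```text
t: 1.4
eef_pos: [0.4526, -0.1902, 0.2489]
ee_rot: [3.141, 0.001, 3.075]
force: [0.2, -0.1, 0.2]
width: 0.0011
gripper_force: 0.0
```

Request:
{"api": "apply_moves", "payload": {
  "commands": [
    [[1,0,0.2,0,-0.0035],[1,0,0.2,0,0],[1,0,0.2,0,0],[1,0,0.2,0,0],[1,0,0.2,0,0],[1,0,0.2,0,0],[1,0,0.2,0,0],[1,0,0.2,0,0],[1,0,0.18,0,0],[1,0,0,-0.2,0],[1,0,0,-0.2,0],[1,0,0,0,0]]
  ]
}}

```text
t: 2.6
eef_pos: [0.45, 0.1606, 0.1642]
ee_rot: [-3.136, -0.007, 3.06]
force: [-0.9, -0.4, 0.7]
width: 0.0005
gripper_force: 0.0
```

Request:
{"api": "apply_moves", "payload": {
  "commands": [
    [[1,0,0,-0.2,0],[1,0,0,-0.15,0],[1,0,0,-0.1,0],[1,0,0,-0.05,0],[1,0,0,0,0]]
  ]
}}

```text
t: 3.1
eef_pos: [0.4531, 0.1622, 0.0687]
ee_rot: [-3.141, -0.001, 3.06]
force: [0.0, 0.2, -0.3]
width: 0.0006
gripper_force: 0.0
```

Request:
{"api": "apply_moves", "payload": {
  "commands": [
    [[1,0.02,0.02,0,0],[1,0.04,-0.003,0,0],[1,0.04,-0.003,0,0],[1,0.06,-0.0047,0,0],[1,0.06,-0.0047,0,0],[1,0.06,-0.0047,0,0],[1,0.06,-0.0047,0,0],[1,0.06,-0.0047,0,0]]
  ]
}}

```text
t: 3.9
eef_pos: [0.5337, 0.1602, 0.0684]
ee_rot: [-3.141, -0.0, 3.06]
force: [-4.2, -0.3, 2.8]
width: 0.0006
gripper_force: 1.6
```

Request:
{"api": "apply_moves", "payload": {
  "commands": [
    [[1,0.06,-0.0047,0,0],[1,0.06,-0.0047,0,0],[1,0.04,-0.003,0,0],[1,0.03,-0.0023,0,0],[1,0,0,0,0]]
  ]
}}

```text
t: 4.4
eef_pos: [0.5717, 0.1577, 0.0685]
ee_rot: [3.141, 0.001, 3.061]
force: [0.1, -1.0, -0.5]
width: 0.0007
gripper_force: 0.0
```

Request:
{"api": "apply_moves", "payload": {
  "commands": [
    [[1,0.02,-0.0015,0,0],[1,0.02,-0.0015,0,0],[1,0.015,-0.001,0,0],[1,0.01,-0.001,0,0],[1,0.01,-0.001,0,0]]
  ]
}}

```text
t: 4.9
eef_pos: [0.5835, 0.1565, 0.0685]
ee_rot: [-3.141, -0.004, 3.06]
force: [-19.9, 7.6, 13.6]
width: 0.0006
gripper_force: 10.0
```

```bash
python3 - <<'E'
from h import *
print(arm.get_state()['force'])
f=grab('top');g=grab('side')
a=cv2.resize(f['image'][150:260,200:330],(800,677))[:600]
cv2.imwrite('pics/t2.png',a)
cv2.imwrite('pics/s2.png',cv2.resize(g['image'][220:380,140:340],(750,600)))
E
```

```text
[-19.87992697   7.63418428  13.5887885 ]
```

View pics/s2.png

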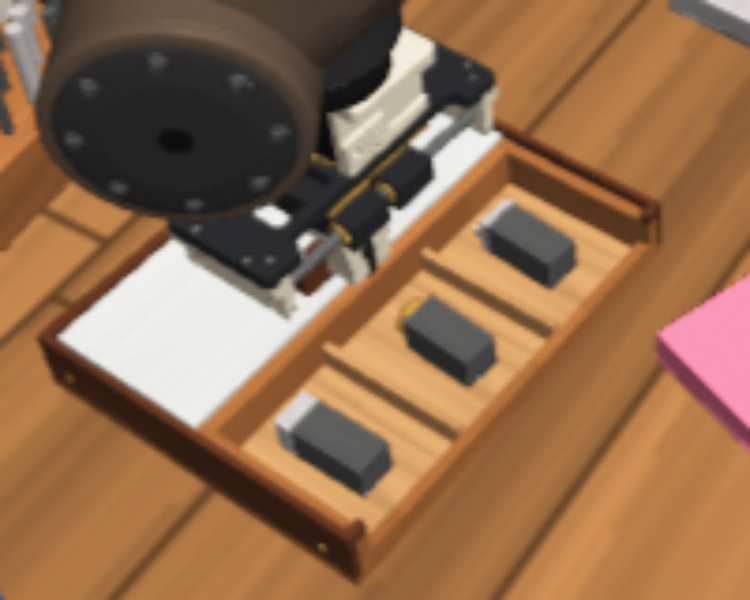

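The side crop shows the cover back against its stop, since the wrist reads 20 N. The brass dome is in the middle pocket, around crop (410,312). The dome end appears to point towards the deck, not the front as the text says, so I'll check that from the top.

Request:
{"api": "apply_moves", "payload": {
  "commands": [
    [[1,-0.05,0.004,0,0],[1,-0.05,0.004,0,0],[1,0,0,0.2,0],[0.25,0,0,0.25,0],[0.25,-0.1,-0.23,0.15,0],[0.25,-0.1,-0.23,0,0],[0.25,-0.1,-0.23,0,0],[0.25,0,-0.25,0,0],[0.25,0,-0.25,0,0],[0.25,0,-0.2,0,0],[0.25,0,0,0,0]]
  ]
}}

```text
t: 6.1
eef_pos: [0.5079, -0.1167, 0.1844]
ee_rot: [-3.141, 0.001, 3.057]
force: [-1.4, -0.2, -0.2]
width: 0.0327
gripper_force: 0.0
```

```bash
python3 - <<'E'
from h import *
f=grab('top','top3.png');g=grab('side','side3.png')
a=cv2.resize(f['image'][155:255,205:325],(720,600),interpolation=cv2.INTER_CUBIC)
b=np.array([205,155])
cv2.imwrite('pics/t3.png',a)
for n,h in(('t',f),('s',g)):
    # dome/yellow saturation & dark bar
    hsv=cv2.cvtColor(h['image'],cv2.COLOR_BGR2HSV)
    ex=np.array([.997,-.0776,0]);ey=np.array([.0776,.997,0]);o=np.array([.579,.158,0])
    uv=proj(h,[o+x*ex+y*ey+[0,0,.008] for x,y in((-.105,-.042),(0,-.042),(0,.042),(-.105,.042))])
    m=np.zeros(hsv.shape[:2],np.uint8);cv2.fillConvexPoly(m,uv.astype(np.int32),255)
    d=((m>0)&(hsv[...,2]<110)).astype(np.uint8)*255
    c=max(cv2.findContours(d,0,1)[0],key=cv2.contourArea);r=cv2.minAreaRect(c);print(n,r,cv2.boundingRect(c))
    if n=='t':
        P=np.array([ray(h,*p,.034)[:2] for p in cv2.boxPoints(r)]);print(P.round(4),P.mean(0)); print([((ray(h,*p,.034)-o)@ex,(ray(h,*p,.034)-o)@ey) for p in cv2.boxPoints(r)])
E
```

```text
t ((262.51361083984375, 223.78211975097656), (27.94547462463379, 34.43281555175781), 3.5763344764709473) (248, 207, 30, 35)
[[0.475  0.2061]
 [0.5805 0.1987]
 [0.5726 0.1137]
 [0.4673 0.1218]] [0.52383613 0.16007264]
[(np.float64(-0.107411391077186), np.float64(0.03990370303290042)), (np.float64(-0.001694182551957788), np.float64(0.04073313946484824)), (np.float64(-0.0029537454541579905), np.float64(-0.04469643189906721)), (np.float64(-0.10857755684943995), np.float64(-0.04479758312671019))]
s ((259.23077392578125, 310.65386962890625), (25.51620864868164, 14.699554443359375), 33.690067291259766) (247, 299, 25, 24)
```

View pics/t3.png

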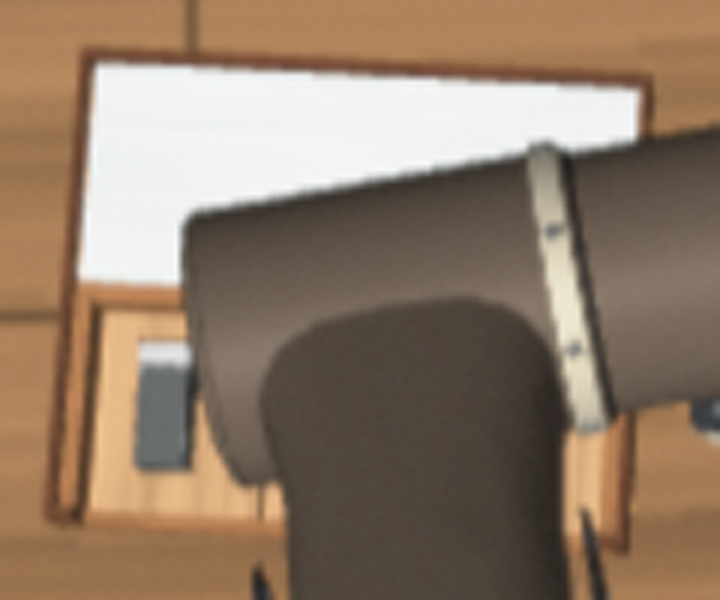

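The top crop shows the arm hiding the middle pocket; only the left stake is visible, at crop (165,405), head end towards the deck. I'll move the arm clear.

Request:
{"api": "apply_moves", "payload": {
  "commands": [
    [[0.25,-0.05,-0.22,0,0],[0.25,-0.05,-0.22,0,0],[0.25,0,-0.22,0.0,0],[0.25,0,-0.22,0,0],[0.25,0,-0.22,0,0],[0.25,0,-0.22,0,0],[0.25,0,-0.22,0,0],[0.25,0,-0.22,0,0],[0.25,0,0,0,0]]
  ]
}}

```text
t: 7.1
eef_pos: [0.489, -0.4681, 0.1831]
ee_rot: [-3.141, -0.001, 3.059]
force: [-0.3, 1.2, -0.1]
width: 0.0327
gripper_force: 0.0
```

```bash
cat > m.py <<'E'
from h import *
f=grab('top');g=grab('side')
a=cv2.resize(f['image'][155:255,205:325],(400,333),interpolation=cv2.INTER_CUBIC)
b=cv2.resize(g['image'][270:350,220:320],(400,320),interpolation=cv2.INTER_CUBIC)
b=cv2.copyMakeBorder(b,0,13,0,0,0);cv2.imwrite('pics/t4.png',np.hstack([a,b]))
ex=np.array([.997,-.0776,0]);ey=np.array([.0776,.997,0]);o=np.array([.579,.158,0])
hsv=cv2.cvtColor(f['image'],cv2.COLOR_BGR2HSV)
uv=proj(f,[o+x*ex+y*ey+[0,0,.008] for x,y in((-.105,-.042),(0,-.042),(0,.042),(-.105,.042))])
m=np.zeros(hsv.shape[:2],np.uint8);cv2.fillConvexPoly(m,uv.astype(np.int32),255)
d=((m>0)&(hsv[...,1]<80)&(hsv[...,2]<150)).astype(np.uint8)*255
c=max(cv2.findContours(d,0,1)[0],key=cv2.contourArea);r=cv2.minAreaRect(c);print(r)
P=[ray(f,*p,.034) for p in cv2.boxPoints(r)];print([np.round(((p-o)@ex,(p-o)@ey),4) for p in P],np.mean(P,0))
E
python3 m.py
```

```text
((262.4923400878906, 226.5615692138672), (8.806466102600098, 17.116792678833008), 7.125016689300537)
[array([-0.089 ,  0.0121]), array([-0.0367,  0.0092]), array([-0.0387, -0.0176]), array([-0.091 , -0.0146])] [0.51513339 0.16022988 0.034     ]
```

View pics/t4.png

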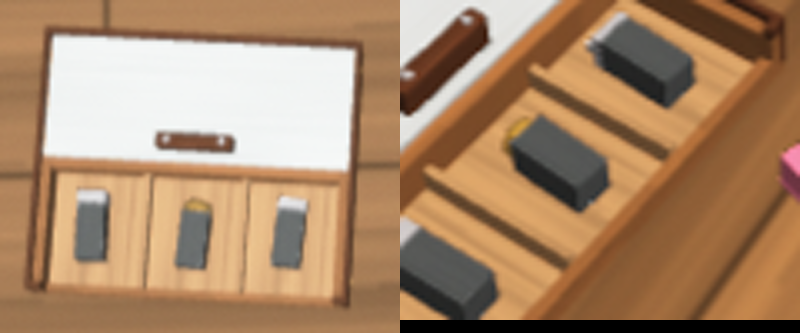

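From the top, the middle stake's body runs over crop (180–212, 205–268), dome tip at (197,204) towards the deck. That puts the stake axis at about -7.6° in the world frame. The grasp will be near the dome end, TCP (0.533, 0.159).

Request:
{"api": "apply_moves", "payload": {
  "commands": [
    [[0.25,0.02,0.24,0,-0.016],[0.25,0.02,0.24,0,0],[0.25,0.02,0.24,0,0],[0.25,0.02,0.24,0,0],[0.25,0.02,0.24,0,0],[0.25,0.02,0.24,0,0],[0.25,0.02,0.24,0,0],[0.25,0.02,0.24,0,0],[0.25,0.02,0.24,0,0],[0.25,0.02,0.24,0,0],[0.25,0.02,0.24,0,0],[0.25,0,0.24,0,0]]
  ]
}}

```text
t: 8.4
eef_pos: [0.5316, 0.1147, 0.1849]
ee_rot: [3.141, 0.001, 3.013]
force: [1.6, -0.7, -0.1]
width: 0.0325
gripper_force: 0.0
```

Request:
{"api": "apply_moves", "payload": {
  "commands": [
    [[0.25,0,0.24,0,0],[0.25,0,0,-0.2,0],[0.25,0,0,-0.2,0],[0.25,0,0,0,0],[0.25,0,0,0,0]]
  ]
}}

```text
t: 8.9
eef_pos: [0.532, 0.1598, 0.1049]
ee_rot: [-3.141, -0.0, 3.013]
force: [0.2, -0.3, 0.9]
width: 0.0326
gripper_force: 0.0
```

Request:
{"api": "apply_moves", "payload": {
  "commands": [
    [[0.25,0.005,-0.004,-0.15,0],[0.25,0,0,-0.05,0],[0.25,0,0,-0.025,0],[0.25,0,0,-0.025,0],[0.25,0,0,-0.025,0],[0.25,0,0,0,0]]
  ]
}}

```text
t: 9.5
eef_pos: [0.5337, 0.1581, 0.0493]
ee_rot: [-3.142, -0.0, 3.01]
force: [-0.6, 0.2, 0.2]
width: 0.033
gripper_force: 0.0
```

Request:
{"api": "apply_moves", "payload": {
  "commands": [
    [[0.25,0,0,-0.025,0],[0.25,0,0,-0.02,0],[0.25,0,0,-0.02,0],[0.25,0,0,-0.02,0],[0.25,0,0,0,0]]
  ]
}}

```text
t: 10.0
eef_pos: [0.5333, 0.1579, 0.0315]
ee_rot: [-3.141, -0.001, 3.01]
force: [-0.4, -0.1, -0.2]
width: 0.0331
gripper_force: 0.0
```

Request:
{"api": "apply_moves", "payload": {
  "commands": [
    [[1,0,0,0,0],[1,0,0,0,0],[1,0,0,0,0],[1,0,0,0,0],[1,0,0,0.05,0],[1,0,0,0.1,0],[1,0,0,0.1,0],[1,0,0,0.15,0],[1,0,0,0.15,0],[1,0,0,0,0],[1,0,0,0,0]]
  ],
  "force": 8
}}

```text
t: 11.1
eef_pos: [0.5337, 0.1583, 0.1433]
ee_rot: [3.14, 0.001, 3.01]
force: [-0.3, -0.1, -2.7]
width: 0.0259
gripper_force: 8.0
```

```bash
python3 - <<'E'
from h import *
g=grab('side','s5.png')
cv2.imwrite('pics/s5c.png',cv2.resize(g['image'][190:350,150:350],(750,600),interpolation=cv2.INTER_CUBIC))
E
```

```text
(no output)
```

View pics/s5c.png

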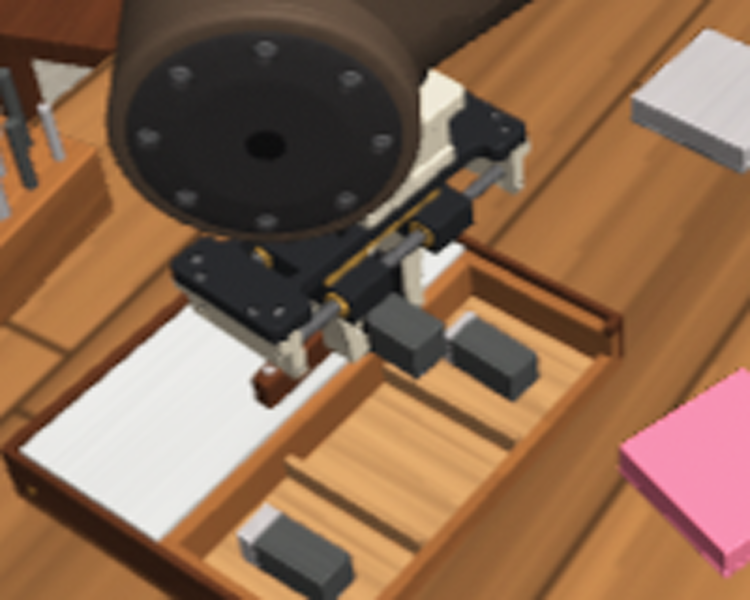

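The side crop shows the stake pinched at its dome end and still horizontal, foot towards the front at crop (420,345). I'll lower it and ease the grip so that the foot swings down.

Request:
{"api": "apply_moves", "payload": {
  "commands": [
    [[1,0,0,-0.15,0],[1,0,0,-0.15,0],[1,0,0,0,0],[1,0,0,0,0]]
  ],
  "force": 6
}}

```text
t: 11.55
eef_pos: [0.5332, 0.1576, 0.0815]
ee_rot: [-3.139, -0.002, 3.011]
force: [0.3, 0.0, -1.4]
width: 0.0259
gripper_force: 6.0
```

```bash
cat > s.py <<'E'
from h import *
import sys
s=arm.get_state();p=s['eef_pos'];print(p.round(4),'F',s['force'].round(2),'M',s['moment'].round(3),s['width'].round(4),s['gripper_force'])
g=grab('side');yaw=s['ee_rot'][2];ex=-np.array([np.cos(yaw),np.sin(yaw),0])
hsv=cv2.cvtColor(g['image'],cv2.COLOR_BGR2HSV)
for a in(0,30,60,90):
    a=np.radians(a);d=-ex*np.cos(a)-np.array([0,0,np.sin(a)])
    uv=proj(g,[p-[0,0,.008]+d*k for k in(.03,.04)]);print(round(np.degrees(a)),[hsv[int(v),int(u)].tolist() for u,v in uv])
E
python3 s.py
```

```text
Traceback (most recent call last):
  File "s.py", line 3, in <module>
    s=arm.get_state();p=s['eef_pos'];print(p.round(4),'F',s['force'].round(2),'M',s['moment'].round(3),s['width'].round(4),s['gripper_force'])
                                                                                                       ^^^^^^^^^^^^^^^^
AttributeError: 'float' object has no attribute 'round'
```

Request:
{"api": "apply_moves", "payload": {
  "commands": [
    [[1,0,0,0,0],[1,0,0,0,0],[1,0,0,0,0]]
  ],
  "force": 4.5
}}

```text
t: 11.85
eef_pos: [0.5342, 0.1585, 0.0833]
ee_rot: [3.14, 0.001, 3.011]
force: [0.4, -0.0, -2.7]
width: 0.0258
gripper_force: 4.5
```

```bash
python3 s.py
```

```text
Traceback (most recent call last):
  File "s.py", line 3, in <module>
    s=arm.get_state();p=s['eef_pos'];print(p.round(4),'F',s['force'].round(2),'M',s['moment'].round(3),s['width'].round(4),s['gripper_force'])
                                                                                                       ^^^^^^^^^^^^^^^^
AttributeError: 'float' object has no attribute 'round'
```

```bash
sed -i "s/s\['width'\].round(4)/round(s['width'],4)/" s.py; python3 s.py
```

```text
[0.5342 0.1585 0.0833] F [ 0.38 -0.04 -2.71] M [ 0.038 -0.022  0.024] 0.0258 4.4997691633034265
0 [[60, 8, 96], [60, 8, 102]]
30 [[30, 8, 91], [0, 0, 57]]
60 [[60, 6, 40], [60, 7, 39]]
90 [[60, 7, 39], [14, 130, 151]]
```

```bash
cat >> s.py <<'E'
uv=proj(g,[p-[0,0,.008]-ex*.02])[0].astype(int);u,v=uv
m=((hsv[v-30:v+40,u-30:u+35,1]<30)&(hsv[v-30:v+40,u-30:u+35,2]<125)&(hsv[v-30:v+40,u-30:u+35,2]>25)).astype(np.uint8)
print('uv',u,v);
for r in m[10::2]: print(''.join('#' if x else '.' for x in r))
E
python3 s.py | tail -32
```

```text
90 [[60, 7, 39], [14, 127, 150]]
uv 258 296
########################.....######.....#......####..............
#####################......######............##########..........
#################.......#######...........################.......
############........#########...........#####################....
.................############............#######################.
###########....###############.............######################
#########.......################..............###################
########..#.......################...............################
########...#####...#################................###########..
###############....####################................######....
#############..........###################.......................
#####.###..............###################.......................
###.....................##################.......................
#.........................################.......................
............................############.........................
...............................#######...........................

[... 223 characters left out ...]
........................................
.................................................................
.................................................................
.................................................................
.................................................................
.................................................................
.................................................................
.................................................................
##...............................................................
#####............................................................
#########........................................................
```

Request:
{"api": "apply_moves", "payload": {
  "commands": [
    [[1,0,0,0,0],[1,0,0,0,0],[1,0,0,0,0]]
  ],
  "force": 3.5
}}

```text
t: 12.25
eef_pos: [0.5337, 0.1581, 0.0823]
ee_rot: [3.142, 0.0, 3.01]
force: [-0.1, -0.5, -3.0]
width: 0.0259
gripper_force: 3.5
```

```bash
python3 s.py
```

```text
[0.5337 0.1581 0.0823] F [-0.09 -0.47 -2.97] M [-0.024 -0.033 -0.019] 0.0259 3.499882255491684
0 [[45, 5, 101], [60, 3, 100]]
30 [[40, 8, 99], [60, 6, 84]]
60 [[60, 5, 52], [0, 0, 38]]
90 [[60, 13, 40], [30, 13, 38]]
uv 259 296
########################.....######.....##....####...............
#####################......#####............##########...........
#################......########..........################........
############........#########.#........#####################.....
###.............#############.#.........#######################..
......####....###############.............######################.
#########.....#################..............###################.
##########.......###############................################.
#######...#####...################.................###########...
########.#####....##################..................######.....
############.........#################...........................
#########..............##################........................
##....#................###################.......................
..............
[... 407 characters left out ...]
........................................
.................................................................
.................................................................
.................................................................
.................................................................
.................................................................
.................................................................
.................................................................
#................................................................
####.............................................................
########.........................................................
```

Request:
{"api": "apply_moves", "payload": {
  "commands": [
    [[1,0,0,0,0],[1,0,0,0,0],[1,0,0,0,0],[1,0,0,0,0],[1,0,0,0,0]]
  ],
  "force": 3
}}

```text
t: 12.8
eef_pos: [0.5337, 0.1582, 0.0822]
ee_rot: [3.142, -0.0, 3.01]
force: [0.4, -0.3, -2.2]
width: 0.0262
gripper_force: 3.0
```

```bash
python3 s.py
```

```text
[0.5337 0.1582 0.0822] F [ 0.43 -0.34 -2.22] M [ 0.014 -0.041  0.052] 0.0262 3.0000275000202237
0 [[45, 6, 92], [15, 120, 185]]
30 [[45, 11, 94], [60, 8, 93]]
60 [[50, 8, 96], [45, 11, 95]]
90 [[45, 6, 82], [60, 5, 54]]
uv 258 296
#########################.....######.....##....####..............
######################......#####............##########..........
##################.......#######..........################.......
#############........#########.#........#####################....
####.............#############.#.........#######################.
.......#.##....###############.............######################
##########.....################...............###################
#########.#.......##############.................################
########....####...##############...................###########..
#########.#####....##############......................######....
#############.........############...............................
##########.............#############.............................
###....#................#############............................
#..........
[... 410 characters left out ...]
........................................
.................................................................
.................................................................
.................................................................
.................................................................
.................................................................
.................................................................
.................................................................
##...............................................................
#####............................................................
#########........................................................
```

Request:
{"api": "apply_moves", "payload": {
  "commands": [
    [[1,0,0,0,0],[1,0,0,0,0],[1,0,0,0,0],[1,0,0,0,0],[1,0,0,0,0],[1,0,0,0,0]]
  ]
}}

```text
t: 13.45
eef_pos: [0.5337, 0.1581, 0.0822]
ee_rot: [-3.142, -0.0, 3.011]
force: [-0.9, 0.2, -2.2]
width: 0.0261
gripper_force: 3.0
```

```bash
python3 s.py;python3 - <<'E'
from h import *
g=grab('side','s6.png')
cv2.imwrite('pics/s6c.png',cv2.resize(g['image'][230:350,190:340],(750,600),interpolation=cv2.INTER_CUBIC))
E
```

```text
[0.5337 0.1581 0.0822] F [-0.91  0.23 -2.19] M [-0.002 -0.037  0.003] 0.0261 2.9999838715593796
0 [[45, 5, 93], [15, 120, 185]]
30 [[40, 8, 93], [60, 3, 92]]
60 [[53, 11, 96], [45, 5, 94]]
90 [[30, 6, 82], [60, 5, 54]]
uv 259 296
########################.....######.....##....####...............
#####################......#####............##########...........
#################.......#######..........################........
############........#########..........#####################.....
###.............#############.#.........#######################..
......####....###############.............######################.
#########....#################...............###################.
########.#.......##############.................################.
#######...#####...##############...................###########...
########.#####....##############......................######.....
############.........############................................
#########.............#############..............................
##....#................#############.............................
............
[... 409 characters left out ...]
........................................
.................................................................
.................................................................
.................................................................
.................................................................
.................................................................
.................................................................
.................................................................
#................................................................
####.............................................................
########.........................................................
```

View pics/s6c.png

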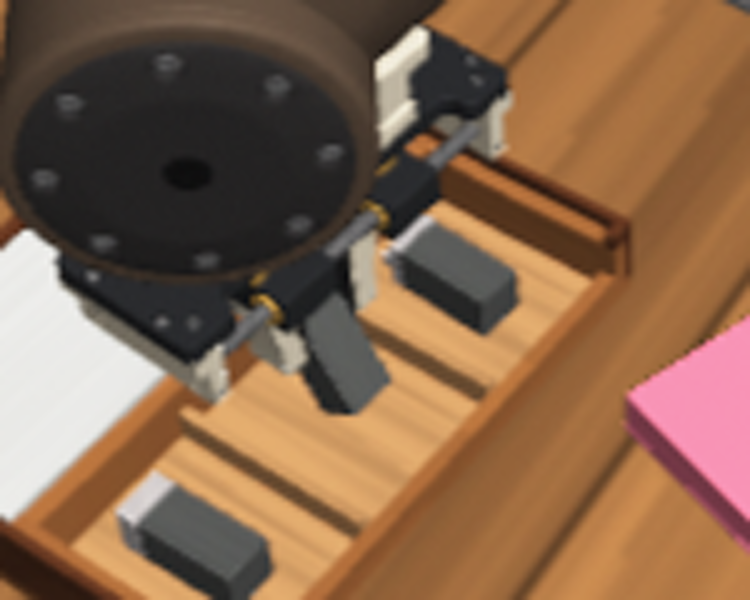

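The side crop shows the stake swung partly down, around 50–60°, with the foot's front edge from crop (345,412) to (388,378). I'll work out the tilt, then nudge the foot against the inside of the front lip to bring it upright.

```bash
cat > e.py <<'E'
from h import *
def rayy(f,u,v,y):
    a=ray(f,u,v,0);b=ray(f,u,v,.3);return a+(b-a)*(y-a[1])/(b[1]-a[1])
f=grab('side')
if __name__=='__main__':
    print(rayy(f,259,312.4,.171),rayy(f,267.6,305.6,.145))
    # top edge of side face: where bar leaves finger, crop(305,300)->
    print(rayy(f,251,292,.171), rayy(f,190+352/5,230+298/5,.145))
E
python3 e.py
```

```text
[0.51138632 0.171      0.03030865] [0.5061601  0.145      0.02921055]
[0.525636   0.171      0.09220477] [0.5210146  0.145      0.07616892]
```

Request:
{"api": "apply_moves", "payload": {
  "commands": [
    [[1,-0.05,0.004,-0.03,0.017],[1,-0.05,0.004,-0.03,0],[1,-0.05,0.004,0,0],[1,-0.025,0.002,0,0],[1,-0.02,0.0015,0,0],[1,-0.015,0.001,0,0],[1,-0.015,0.001,0,0],[1,-0.01,0.001,0,0],[1,0,0,0,0]]
  ],
  "force": 4
}}

```text
t: 14.5
eef_pos: [0.4876, 0.1623, 0.0711]
ee_rot: [3.141, 0.002, 3.064]
force: [2.9, -1.5, 5.9]
width: 0.0261
gripper_force: 4.0
```

```bash
python3 s.py
```

```text
[0.4876 0.1623 0.0711] F [ 2.87 -1.48  5.89] M [-0.746 -1.044  0.04 ] 0.0261 4.006236639579583
0 [[15, 84, 130], [14, 152, 199]]
30 [[60, 3, 86], [45, 6, 85]]
60 [[30, 6, 88], [45, 6, 88]]
90 [[60, 7, 77], [60, 6, 44]]
uv 276 308
#######################...#############################..........
#####################################################............
###################################################..............
#################################################................
###############################################..................
############################################.....................
.#######################################.........................
......############################...............................
###............#....####.........................................
###########...............#####..................................
#################....###########.................................
################.....############................................
######.#######.........############..............................
########....
[... 409 characters left out ...]
........................................
.................................................................
.................................................................
.................................................................
.................................................................
.................................................................
.................................................................
.................................................................
.................................................................
.................................................................
.................................................................
```

Request:
{"api": "apply_moves", "payload": {
  "commands": [
    [[1,0,0,0.01,0],[1,0,0,0,0]]
  ]
}}

```text
t: 14.75
eef_pos: [0.4861, 0.1617, 0.0719]
ee_rot: [-3.141, -0.001, 3.063]
force: [-0.4, 0.3, -0.2]
width: 0.0261
gripper_force: 4.0
```

```bash
python3 - <<'E'
from e import *
s=arm.get_state();print(s['eef_pos'],s['force'],s['gripper_force'])
for u,v,y in((276,324,.175),(267,318.5,.175),(282.5,316,.149)): print(rayy(f,u,v,y))
cv2.imwrite('pics/s7c.png',cv2.resize(f['image'][250:350,215:340],(750,600),interpolation=cv2.INTER_CUBIC))
E
```

```text
[0.48617506 0.16167817 0.07186818] [-0.40539406  0.32611482  0.50456904] 4.000024372944608
[0.46384287 0.175      0.024274  ]
[0.48729393 0.175      0.02858251]
[0.46385603 0.149      0.02312713]
```

View pics/s7c.png

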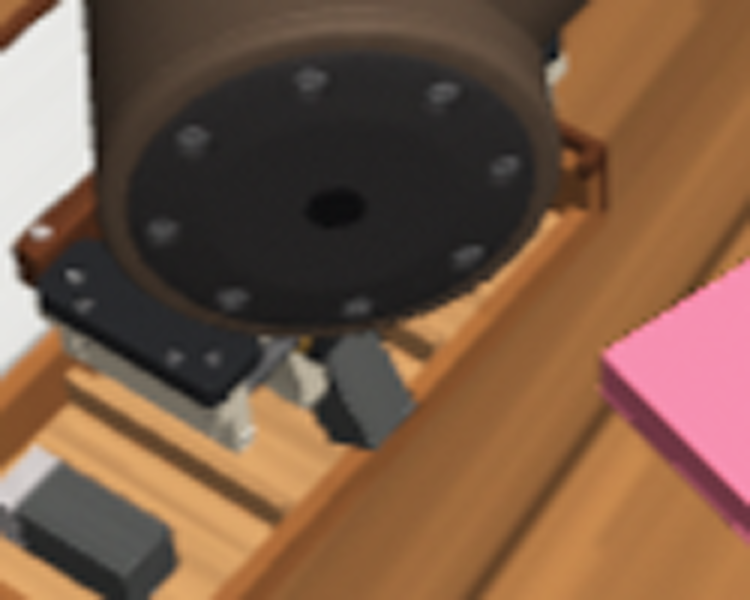

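The side crop shows the foot at crop (370,440) resting on top of the lip, still tilted about 15°. I'll back off, go 9 mm lower and push against the lip's inner face.

Request:
{"api": "apply_moves", "payload": {
  "commands": [
    [[1,0.07,-0.005,0.02,0],[1,0.07,-0.005,0,0],[1,0,0,-0.035,0],[1,0,0,-0.03,0],[1,0,0,0,0]]
  ]
}}

```text
t: 15.3
eef_pos: [0.5144, 0.1598, 0.0623]
ee_rot: [-3.141, -0.001, 3.064]
force: [0.7, -0.1, -1.0]
width: 0.0261
gripper_force: 4.0
```

Request:
{"api": "apply_moves", "payload": {
  "commands": [
    [[1,-0.04,0.003,0,0],[1,-0.03,0.002,0,0],[1,-0.02,0.0015,0,0],[1,-0.015,0.001,0,0],[1,-0.015,0.001,0,0],[1,-0.01,0.001,0,0],[1,0,0,0,0]]
  ]
}}

```text
t: 16.0
eef_pos: [0.4894, 0.162, 0.064]
ee_rot: [3.141, 0.002, 3.065]
force: [3.0, -2.0, 3.3]
width: 0.0262
gripper_force: 4.0
```

```bash
python3 s.py
```

```text
[0.4894 0.162  0.064 ] F [ 3.01 -2.    3.27] M [-0.932 -1.053  0.011] 0.0262 4.005814505281933
0 [[14, 100, 128], [14, 166, 187]]
30 [[60, 3, 82], [13, 167, 163]]
60 [[45, 6, 84], [60, 3, 82]]
90 [[60, 7, 73], [60, 7, 39]]
uv 275 310
####################........###########################..........
#####################################################............
####################################################.............
##################################################...............
###############################################..................
############################################.....................
#########################################........................
....#################################............................
#.........####################...................................
########.......................#.................................
#################.....##########.................................
################.......###########...............................
##############..........###########..............................
.#######
[... 413 characters left out ...]
........................................
.................................................................
.................................................................
.................................................................
.................................................................
.................................................................
.................................................................
.................................................................
.................................................................
.................................................................
.................................................................
```

Request:
{"api": "apply_moves", "payload": {
  "commands": [
    [[1,-0.01,0.001,0.005,0],[1,-0.01,0.001,0,0],[1,0,0,0,0],[1,0.03,-0.002,0.03,0],[1,0,0,0.1,0],[1,0,0,0.1,0],[1,0,0,0,0],[1,0,0,0,0]]
  ]
}}

```text
t: 16.85
eef_pos: [0.4902, 0.1617, 0.1097]
ee_rot: [3.141, -0.001, 3.063]
force: [0.3, -0.2, -3.9]
width: 0.0258
gripper_force: 4.0
```

```bash
cat > k.py <<'E'
from e import *
s=arm.get_state();p=s['eef_pos'];print(p.round(4),s['force'].round(2))
print('proj TCP',proj(f,[p]),'vertical front-left edge proj',proj(f,[p+[-.013,.013,-.02],p+[-.013,.013,-.045]]))
hsv=cv2.cvtColor(f['image'],cv2.COLOR_BGR2HSV);u,v=proj(f,[p-[0,0,.035]])[0].astype(int)
print('origin',u-30,v-35)
V=hsv[v-35:v+35,u-30:u+30,2].astype(int);S=hsv[v-35:v+35,u-30:u+30,1]
for i in range(0,70): print(f'{v-35+i} '+''.join('.' if S[i,j]>40 else ('#' if V[i,j]<25 else 'd' if V[i,j]<62 else 'm' if V[i,j]<130 else 'w') for j in range(60)))
E
python3 k.py
```

```text
[0.4899 0.1614 0.1093] [ 0.69  0.3  -1.99]
proj TCP [[266.7083684  290.23384491]] vertical front-left edge proj [[269.03819351 302.84746716]
 [269.89192053 310.18237969]]
origin 237 265
265 dddddddddddddddddddddddd######dddddddddddddddddddddddddddddd
266 dddddddddddddddddddddddddddddddddddddddddddddddddddddddddddd
267 ddddddddddddddddddddddddddddddddddddddddddddddddddddddddddd.
268 dddddddddddddddddddddddddddddddddddddddddddddddddddddddddd..
269 ddddddddddddddddddddddddddddddddddddddddddddddddddddddddd...
270 ddddddddddddddddddddddddddddddddddddddddddddddddddddddddd...
271 ddddddddddddddddddddddddddddddddddddddddddddddddddddddd.....
272 ddddddddddddddddddddddddddddddddddddddddddddddddmmmddd......
273 dddddddddddddddddddddddddddddddddddddddddddddddmmmmmd.......
274 dddddddddddddddddddddddddddddddddddddddddddddddddddd........
275 ddddddddddddddddddddddddddddddddddddddddddddddddddd.........
276 dddddddmdmddddddddddddddddddddddddddddddddddddddd...........
277 .dddddmmmmdddddddddddddddddddddddddddddddddddddd............
278 ..dddddmmdddddddddddddddddddddddddddddddddddddd.............
279 
[... 2935 characters left out ...]
..................................................
325 ............................................................
326 ............................................................
327 ............................................................
328 ............................................................
329 ............................................................
330 ............................................................
331 ............................................................
332 ............................................................
333 ............................................................
334 ............................................................
```

The stake is now within about 10° of upright, which will settle flat on its foot. I'll refine the block centre and check the foot position.

```bash
python3 - <<'E'
from e import *
print(rayy(f,271,309.7,.1745),rayy(f,277.5,304,.1485))
t=grab('top');im=cv2.cvtColor(t['image'],cv2.COLOR_BGR2GRAY).astype(int)
print(im[226,368:416].tolist());print(im[203:250,391].tolist())
s=f['image'];
uv=proj(t,[[.5093,-.2292,.025]]);print(uv)
# side view top face of block
hsv=cv2.cvtColor(s,cv2.COLOR_BGR2HSV);m=((hsv[...,1]<40)&(hsv[...,2]>165)).astype(np.uint8)*255
z=np.zeros_like(m);z[190:245,305:380]=m[190:245,305:380]
c=max(cv2.findContours(z,0,1)[0],key=cv2.contourArea);q=cv2.approxPolyDP(c,5,True)[:,0];print(q.tolist());P=np.array([ray(f,*a,.025)[:2] for a in q]);print(P.round(4).tolist(),P.mean(0))
E
```

```text
[0.47367267 0.1745     0.06807436] [0.47497503 0.1485     0.05827357]
[135, 134, 134, 136, 134, 130, 126, 219, 223, 223, 223, 222, 222, 223, 222, 222, 221, 222, 221, 221, 221, 220, 221, 221, 220, 221, 221, 221, 221, 221, 222, 221, 221, 221, 221, 221, 222, 222, 220, 193, 141, 130, 132, 131, 131, 130, 130, 131]
[108, 128, 134, 135, 133, 143, 206, 222, 222, 221, 221, 222, 222, 223, 221, 222, 222, 222, 223, 223, 222, 222, 222, 221, 222, 223, 223, 223, 221, 220, 222, 222, 222, 223, 225, 225, 225, 224, 194, 147, 122, 118, 118, 119, 118, 120, 123]
[[390.5096789 225.2075659]]
[[347, 202], [326, 218], [349, 229], [367, 211]]
[[0.5231, -0.2783], [0.5411, -0.1879], [0.4659, -0.1795], [0.4564, -0.2709]] [ 0.4966124  -0.22917948]
```

Request:
{"api": "apply_moves", "payload": {
  "commands": [
    [[1,0,0,0.1,0],[1,0,0,0.1,0],[1,0,-0.1,0,-0.0085],[1,0.005,-0.2,0,0],[1,0.005,-0.2,0,0],[1,0.01,-0.2,0,0],[1,0.01,-0.2,0,0],[1,0.01,-0.2,0,0],[1,0.01,-0.2,0,0],[1,0.01,-0.2,0,0],[1,0.01,-0.2,0,0],[1,0.01,-0.2,0,0]]
  ],
  "force": 15
}}

```text
t: 18.2
eef_pos: [0.506, -0.2198, 0.1492]
ee_rot: [3.141, -0.002, 3.037]
force: [0.9, 0.8, -2.7]
width: 0.0259
gripper_force: 15.0
```

Request:
{"api": "apply_moves", "payload": {
  "commands": [
    [[1,0.015,-0.05,-0.1,0],[1,0,0,-0.12,0],[1,0,0,-0.08,0],[1,0,0,0,0],[1,0,0,0,0]]
  ]
}}

```text
t: 18.7
eef_pos: [0.5094, -0.2282, 0.0897]
ee_rot: [-3.141, -0.002, 3.037]
force: [1.0, -0.2, -1.7]
width: 0.0258
gripper_force: 15.0
```

```bash
python3 k.py | cut -c1-70 | sed -n '1,62p'
```

```text
[ 0.51   -0.2282  0.0905] [ 0.4  -0.29 -2.26]
proj TCP [[343.75143354 194.75458209]] vertical front-left edge proj [
 [345.15832985 211.90000191]]
origin 313 169
169 ....................ddddd....###.#m....wwwwwmd.......mmmmm..
170 ...................ddddddd....##.#m...wwwwmmd...ddd.dmm.....
171 ..................dddddddd.......#m....wwmdd...ddddddd......
172 .................dddddd##dddd.........wwmdd...dddddddd......
173 ...............ddddd....###dddddddmm..wmd....ddddddddd......
174 ..............ddddd.....d.####dddddmmmmd....dddddddddd......
175 .............ddddd...........###ddddddd.......ddddddd.......
176 ............ddddd.....dd.......ddddddd.........dddddd.......
177 ..........dddddd.....ddddd......ddddd....#..m...dddd........
178 ...dddddddddddddd...ddddddddd..ddddd....#dmmm...ddd.........
179 .dddddddddddddddddddddddddddddddddd.....mmmmm...dd..........
180 dddmmdddddddddddddddddddddddddddd......mmmmm....d...........
181 dddddddddddddddddddddddddddddddd....dmmmmmm....#............
182 ddddddddddddddddddddddddddddddd....dddddm...................
183 dddddmmddddddddddddddddd
[... 2131 characters left out ...]
wwwwwwwwwwwwwwwwwwwwwwwwwwwwwwwwwwwwwwwwwwww......
217 ......mmwwwwwwwwwwwwwwwwwwwwwwwwwwwwwwwwwwwwwwwwwwwwww......
218 ......mmmmwwwwwwwwwwwwwwwwwwwwwwwwwwwwwwwwwwwwwwwwwww.......
219 ......mmmmmmwwwwwwwwwwwwwwwwwwwwwwwwwwwwwwwwwwwwwww.........
220 ......mmmmmmmmwwwwwwwwwwwwwwwwwwwwwwwwwwwwwwwwwwwww.........
221 ......mmmmmmmmmmwwwwwwwwwwwwwwwwwwwwwwwwwwwwwwwwww..........
222 .......mmmmmmmmmmmmwwwwwwwwwwwwwwwwwwwwwwwwwwwwww...........
223 .........mmmmmmmmmmmmwwwwwwwwwwwwwwwwwwwwwwwwwww............
224 ...........mmmmmmmmmmmmwwwwwwwwwwwwwwwwwwwwwwww.............
225 .............mmmmmmmmmmmmwwwwwwwwwwwwwwwwwwwww..............
226 ...............mmmmmmmmmmmmwwwwwwwwwwwwwwwwww...............
```

Nearly upright and over the block. Now I'll lower it gently with a soft grip.

Request:
{"api": "apply_moves", "payload": {
  "commands": [
    [[1,-0.003,-0.008,-0.01,0],[1,0,0,-0.01,0],[1,0,0,-0.01,0],[1,0,0,0,0]]
  ],
  "force": 5
}}

```text
t: 19.15
eef_pos: [0.509, -0.2298, 0.0842]
ee_rot: [3.142, 0.0, 3.037]
force: [-0.3, 1.3, -3.1]
width: 0.026
gripper_force: 5.0
```

Request:
{"api": "apply_moves", "payload": {
  "commands": [
    [[1,0,0,-0.008,0],[1,0,0,-0.008,0],[1,0,0,0,0]]
  ]
}}

```text
t: 19.45
eef_pos: [0.5089, -0.2298, 0.0808]
ee_rot: [3.142, -0.0, 3.037]
force: [-0.2, 0.2, -2.9]
width: 0.0257
gripper_force: 5.0
```

Request:
{"api": "apply_moves", "payload": {
  "commands": [
    [[1,0,0,-0.008,0],[1,0,0,-0.008,0],[1,0,0,0,0]]
  ]
}}

```text
t: 19.75
eef_pos: [0.5092, -0.2299, 0.0779]
ee_rot: [-3.141, 0.0, 3.037]
force: [-0.3, 0.9, 0.3]
width: 0.0255
gripper_force: 5.0
```

Request:
{"api": "apply_moves", "payload": {
  "commands": [
    [[1,0,0,-0.006,0],[1,0,0,-0.006,0],[1,0,0,0,0]]
  ]
}}

```text
t: 20.05
eef_pos: [0.5102, -0.23, 0.0764]
ee_rot: [-3.141, 0.002, 3.038]
force: [0.6, 0.6, 5.1]
width: 0.0259
gripper_force: 5.0
```

Request:
{"api": "apply_moves", "payload": {
  "commands": [
    [[1,0,0,-0.005,0],[1,0,0,0,0],[1,0,0,0,0]]
  ],
  "force": 3
}}

```text
t: 20.35
eef_pos: [0.5095, -0.2299, 0.0747]
ee_rot: [-3.141, 0.001, 3.037]
force: [-0.1, 0.7, 4.2]
width: 0.0259
gripper_force: 3.0
```

```bash
python3 k.py | cut -c1-70 | sed -n '1,3p;25,50p'
```

```text
[ 0.5094 -0.2299  0.0746] [0.08 0.89 4.43]
proj TCP [[344.02369831 199.12213482]] vertical front-left edge proj [
 [345.41379843 216.04788456]]
194 ..mmmm....dd###dddddddddddddddm...dddddm....................
195 ..mdmm.......dd##ddddddddddddmmm...dddw.....................
196 ...wm.........mdd###ddddddddmmmm..dddmww....................
197 ................mdd###ddddmmmmm...dddm.w....................
198 ...................dd#ddddwwmm..dddmdm.w....................
199 .....................mddmwwwwwwwmmmmd..w....................
200 .........................ww..wwwmmmmdm......................
201 .....................mm..ww.wwwwmmmmmm......................
202 ....................mmm..ww.wwwmmmmmm.......................
203 ....................mmdmmww..w.mmmmmmww.....................
204 .....................mm..ww..wwmmmmmmwwww...................
205 .................wwm.....w...wwmmmmmmmwwwwww................
206 ................wwwwww..mww..wwmmmmmmmwwwwwwww..............
207 ..............wwwwwwwww..ww.wwwmmmmmmmwwwwwwwwww............
208 .............wwwwwwwwwwm.....wwmmmmmmmwwwwwwwwwwww..........
209 ............wwwwwwwwwwwwwm..wwwdmmmmmmmwwwwwwwwwwwwww.......
210 ...........wwwwwwwwwwwwwwwm.wmmdmmmmmmmwwwwwwwwwwwwwww......
211 ..........wwwwwwwwwwwwwwwwmmmmdddmmmmmmwwwwwwwwwwwwwwww.....
212 .........wwwwwwwwwwwwwwwwwwddddddmmmmmwwwwwwwwwwwwwwww......
213 ........wwwwwwwwwwwwwwwwwwwddddddmmmmwwwwwwwwwwwwwwwww......
214 .......wwwwwwwwwwwwwwwwwwwwmddddddmmwwwwwwwwwwwwwwwwww......
215 ......wwwwwwwwwwwwwwwwwwwwwwwwwmmmmwwwwwwwwwwwwwwwwwww......
216 ......wwwwwwwwwwwwwwwwwwwwwwwwwwwwwwwwwwwwwwwwwwwwwwww......
217 ......mmwwwwwwwwwwwwwwwwwwwwwwwwwwwwwwwwwwwwwwwwwwwww.......
218 ......mmmmwwwwwwwwwwwwwwwwwwwwwwwwwwwwwwwwwwwwwwwwwww.......
219 ......mmmmmmwwwwwwwwwwwwwwwwwwwwwwwwwwwwwwwwwwwwwwww........
```

Request:
{"api": "apply_moves", "payload": {
  "commands": [
    [[0.3,0,0,0,0],[0.1,0,0,0,0],[0,0,0,0,0],[-0.2,0,0,0.05,0],[-0.2,0,0,0.15,0],[-0.2,0,0,0.25,0],[-0.2,0,0,0.25,0],[-0.2,0,0.2,0,0],[-0.2,-0.1,0.2,0,0],[-0.2,-0.05,0.25,0,0],[-0.2,0,0.25,0,0],[-0.2,0,0.25,0,0]]
  ]
}}

```text
t: 21.6
eef_pos: [0.4787, 0.0007, 0.2157]
ee_rot: [3.141, 0.002, 3.037]
force: [1.3, -0.2, 0.9]
width: 0.0527
gripper_force: 0.0
```

```bash
python3 - <<'E'
from h import *
t=grab('top');s=grab('side')
a=cv2.resize(t['image'][200:250,365:420],(400,364),interpolation=cv2.INTER_CUBIC)
b=cv2.resize(s['image'][180:240,310:376],(400,364),interpolation=cv2.INTER_CUBIC)
cv2.imwrite('pics/p8.png',np.hstack([a,b]))
hsv=cv2.cvtColor(t['image'],cv2.COLOR_BGR2HSV)
# stake (non-white) inside block in top
m=((hsv[...,2]<190)).astype(np.uint8)*255;z=np.zeros_like(m);z[212:238,378:404]=m[212:238,378:404]
c=max(cv2.findContours(z,0,1)[0],key=cv2.contourArea);print('stake bbox',cv2.boundingRect(c))
for y in(-.23,):
  for z0 in(.025,.077,.089): print(z0,proj(t,[[.509,-.230,z0]]))
E
```

```text
stake bbox (386, 221, 12, 12)
0.025 [[390.77622435 225.29734865]]
0.077 [[392.7280227  222.71842821]]
0.089 [[393.19725196 222.09843337]]
```

View pics/p8.png

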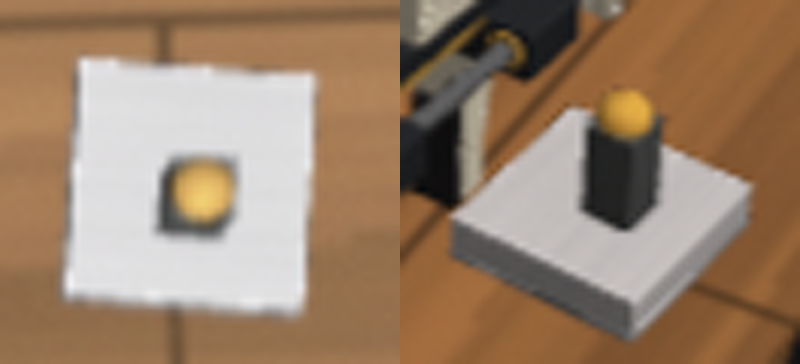

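The stake stands upright, dome up, at top crop (200,195). The block centre is (190,185), so after allowing for height the stake sits about 8 mm short in x. I'll regrip and shift it.

Request:
{"api": "apply_moves", "payload": {
  "commands": [
    [[-0.2,0.022,-0.23,0,0],[-0.2,0.022,-0.23,0,0],[-0.2,0.022,-0.23,0,0],[-0.2,0.022,-0.23,0,0],[-0.2,0.022,-0.233,0,0],[-0.2,0,0,0,0],[-0.2,0,0,-0.2,0],[-0.2,0,0,-0.2,0],[-0.2,0,0,-0.1,0],[-0.2,0,0,-0.1,0],[-0.2,0,0,-0.07,0],[-0.2,0,0,0,0]]
  ]
}}

```text
t: 22.9
eef_pos: [0.4999, -0.2313, 0.0789]
ee_rot: [3.141, -0.004, 3.037]
force: [-0.8, 0.1, -0.3]
width: 0.0524
gripper_force: 0.0
```

Request:
{"api": "apply_moves", "payload": {
  "commands": [
    [[-0.2,0.003,0.006,-0.015,0],[0.2,0,0,0,0],[0.35,0,0,0,0],[1,0,0,0,0],[1,0,0,0,0],[1,0,0,0.015,0],[1,0.02,0,0,0],[1,0.02,0,0,0],[1,0,0,-0.005,0],[1,0,0,-0.005,0],[1,0,0,0,0]]
  ],
  "force": 12
}}

```text
t: 24.0
eef_pos: [0.5097, -0.2302, 0.0781]
ee_rot: [3.142, -0.001, 3.037]
force: [-0.4, -0.3, -2.9]
width: 0.0254
gripper_force: 12.0
```

Request:
{"api": "apply_moves", "payload": {
  "commands": [
    [[1,0,0,-0.004,0],[1,0,0,0,0],[1,0,0,0,0]]
  ]
}}

```text
t: 24.3
eef_pos: [0.5099, -0.2302, 0.0779]
ee_rot: [3.142, 0.0, 3.037]
force: [-2.2, 1.7, 1.2]
width: 0.026
gripper_force: 12.0
```

Request:
{"api": "apply_moves", "payload": {
  "commands": [
    [[0.3,0,0,0,0],[0.1,0,0,0,0],[0,0,0,0,0],[-0.2,0,0,0.05,0],[-0.2,0,0,0.15,0],[-0.2,0,0,0.25,0],[-0.2,0,0,0.25,0],[1,0,0.2,0,0.0085],[1,0.05,0.2,0,0],[1,0.05,0.25,0,0],[1,0.05,0.25,0,0],[1,0.05,0.25,0,0]]
  ]
}}

```text
t: 25.5
eef_pos: [0.5494, -0.0014, 0.2189]
ee_rot: [3.141, 0.001, 3.064]
force: [1.9, -0.4, -0.1]
width: 0.0183
gripper_force: 0.0
```

```bash
python3 - <<'E'
from h import *
t=grab('top');hsv=cv2.cvtColor(t['image'],cv2.COLOR_BGR2HSV)
m=((hsv[...,2]<190)).astype(np.uint8)*255;z=np.zeros_like(m);z[212:238,378:404]=m[212:238,378:404]
c=max(cv2.findContours(z,0,1)[0],key=cv2.contourArea);print('stake bbox',cv2.boundingRect(c))
w=((hsv[...,1]>100)&(hsv[...,2]>100));g=np.argwhere(w[212:238,380:402]);print('gold',g.mean(0)+[212,380],len(g),proj(t,[[.5095,-.2305,.083]]))
E
```

```text
stake bbox (386, 218, 12, 13)
gold [223.32727273 392.56363636] 55 [[393.1244145  222.23663044]]
```

The stake is centred within about 1–2 mm. Next is the cover.

Request:
{"api": "apply_moves", "payload": {
  "commands": [
    [[1,0.1,0.2,0,0],[1,0.1,0.2,0,0],[1,0.1,0.2,0,0],[1,0.125,0.18,0,0],[1,0,0,0,0],[1,0,0,-0.2,0],[1,0,0,-0.2,0],[1,0,0,-0.2,0],[1,0,0,-0.1,0],[1,0,0,0,0]]
  ]
}}

```text
t: 26.55
eef_pos: [0.6324, 0.1516, 0.0747]
ee_rot: [-3.139, -0.005, 3.063]
force: [0.2, -0.1, 0.2]
width: 0.0003
gripper_force: 0.0
```

Request:
{"api": "apply_moves", "payload": {
  "commands": [
    [[1,0,0.01,-0.03,0],[1,-0.03,0.002,0,0],[1,-0.04,0.003,0,0],[1,-0.05,0.0039,0,0],[1,-0.06,0.0047,0,0],[1,-0.06,0.0047,0,0],[1,-0.06,0.0047,0,0],[1,-0.06,0.0047,0,0],[1,-0.06,0.0047,0,0],[1,-0.06,0.0047,0,0],[1,-0.05,0.004,0,0],[1,0,0,0,0]]
  ]
}}

```text
t: 27.75
eef_pos: [0.526, 0.1627, 0.0712]
ee_rot: [-3.141, -0.002, 3.064]
force: [-0.1, -0.6, -0.1]
width: 0.0005
gripper_force: 0.0
```

Request:
{"api": "apply_moves", "payload": {
  "commands": [
    [[1,-0.04,0.003,0,0],[1,-0.02,0.0015,0,0],[1,-0.02,0.0015,0,0],[1,-0.01,0.001,0,0],[1,-0.01,0.001,0,0]]
  ]
}}

```text
t: 28.25
eef_pos: [0.5081, 0.1646, 0.0715]
ee_rot: [-3.141, -0.0, 3.064]
force: [1.7, -0.3, -0.9]
width: 0.0006
gripper_force: 0.7
```

Request:
{"api": "apply_moves", "payload": {
  "commands": [
    [[1,-0.01,0.001,0,0],[1,-0.01,0.001,0,0],[1,-0.01,0.001,0,0],[1,-0.01,0.001,0,0]]
  ]
}}

```text
t: 28.65
eef_pos: [0.502, 0.1655, 0.0724]
ee_rot: [3.141, 0.003, 3.065]
force: [12.0, -6.4, 0.2]
width: 0.0006
gripper_force: 6.2
```

The cover has met its stop at 12 N. I'll press slightly, back off, move clear and check numerically.

Request:
{"api": "apply_moves", "payload": {
  "commands": [
    [[1,-0.006,0.0005,0,0],[1,0.05,-0.004,0,0],[1,0.05,-0.004,0,0],[1,0,0,0.2,0],[1,0,0,0.25,0],[1,0,0,0.25,0],[1,-0.1,-0.22,0,0],[1,-0.1,-0.22,0,0],[1,-0.05,-0.22,0,0],[1,0,-0.22,0,0],[1,0,-0.22,0,0],[1,0,-0.22,0,0]]
  ]
}}

```text
t: 29.85
eef_pos: [0.4689, -0.1016, 0.2119]
ee_rot: [3.141, 0.0, 3.064]
force: [1.0, -0.1, -0.3]
width: 0.0004
gripper_force: 0.0
```

Request:
{"api": "apply_moves", "payload": {
  "commands": [
    [[1,0,-0.22,0,0],[1,0,-0.22,0,0],[1,0,-0.22,0,0],[1,0,-0.22,0,0],[1,0,-0.22,0,0],[1,0,-0.22,0,0],[1,0,-0.22,0,0],[1,0,0,0,0],[1,0,0,0,0]]
  ]
}}

```text
t: 30.75
eef_pos: [0.4685, -0.409, 0.2104]
ee_rot: [3.14, -0.002, 3.061]
force: [-0.2, 0.6, -0.2]
width: 0.0006
gripper_force: 0.0
```

```bash
python3 - <<'E'
from h import *
f=grab('top','end.png');s=grab('side','ends.png');hsv=cv2.cvtColor(f['image'],cv2.COLOR_BGR2HSV)
w=((hsv[...,1]<50)&(hsv[...,2]>140))
pts=[]
for u in range(222,308,4):
    col=np.where(w[190:225,u])[0]
    if len(col): pts.append(ray(f,u,190+col[0]-.5,.042)[:2])
pts=np.array(pts);k=np.polyfit(pts[:,1],pts[:,0],1);print('back edge',np.degrees(np.arctan(k[0])),pts.mean(0))
m=((hsv[...,2]<190)).astype(np.uint8)*255;z=np.zeros_like(m);z[212:238,378:404]=m[212:238,378:404]
c=max(cv2.findContours(z,0,1)[0],key=cv2.contourArea);print('stake bbox',cv2.boundingRect(c))
d0=cv2.absdiff(f['image'],cv2.imread('pics/top0.png')).max(2)
for n,(x0,y0,x1,y1) in dict(tin=(338,118,370,155),jar=(410,128,445,168),hammer=(445,130,475,190),bowl=(150,255,195,300)).items(): print(n,(d0[y0:y1,x0:x1]>40).sum())
print(arm.get_state()['eef_pos'],arm.get_state()['t'])
E
```

```text
back edge 4.410054840007168 [0.58089865 0.15387213]
stake bbox (378, 212, 26, 26)
tin 0
jar 494
hammer 845
bowl 0
[ 0.46896452 -0.40756309  0.21120106] 30.85
```

```bash
python3 - <<'E'
from h import *
s=grab('side');hsv=cv2.cvtColor(s['image'],cv2.COLOR_BGR2HSV)
y=((hsv[...,0]>15)&(hsv[...,0]<30)&(hsv[...,1]>130)&(hsv[...,2]>140))[180:215,325:370];g=np.argwhere(y);print(len(g),g.mean(0)[::-1]+[325,180],proj(s,[[.509,-.23,.083],[.509,-.23,.055]]))
print(hsv[208,345],hsv[205,343])
d=cv2.absdiff(s['image'],cv2.imread('pics/side0.png')).max(2)
for n,(x0,y0,x1,y1) in dict(jar=(280,125,310,183),hammer=(312,145,375,175),tin=(220,175,255,220)).items(): print(n,(d[y0:y1,x0:x1]>50).sum())
print(arm.job_done())
E
```

```text
52 [344.78846154 196.88461538] [[344.2805774  196.70802024]
 [343.89291398 204.77416757]]
[60  5 53] [30  7 38]
jar 0
hammer 0
tin 0
the job is handed in; nothing more can be done
None
```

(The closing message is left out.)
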